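Lock the carry post into the turntable's push-fit hub

ROBOT

A 6-joint arm with a two-finger parallel gripper is mounted at the origin on the work surface. World frame = base frame: x ahead of the robot, y to its left, z up, the work surface at z = 0. Lengths are in mm, angles in degrees, forces in N, time in s.
With the tool pointing down it reaches from about 300 to 850 mm from the base axis. Payload 4.2 kg.
Tool frame: the origin (TCP) lies on the centre line of the jaws, within the pads' length; the fingertips stand 14 mm ahead of it and the grasp point (between the pads) lies 5 mm behind it (env.finger_overhang is the z of the fingertips in the tool frame, in mm); z points along the fingers, y is the line along which they close (so a half turn about z gives the same grasp; the last joint's range is limited). The gripper opens to 91 mm and grips with 3 to 60 N. Pads are 32 mm wide; open, the fingers measure 118 mm over their backs; the gripper's body (76 mm by 178 mm) begins 60 mm behind the grasp point.
Start: joints at [-70.932, 18.312, 89.639, -0, 72.044, -1.146], TCP at [198.681, -539.599, 227.976] pointing down, gripper open.
Joint ranges: [-177.97, 177.97], [-48.28, 115.42], [12.27, 149.76], [-77.06, 257.06], [2.81, 150.46], [-146.56, 146.56]. Speed limits (degrees/s): [147.25, 147.25, 180, 180, 180, 180].

INTERFACE

Orientations are given as [roll, pitch, yaw] about the fixed x, y, z axes, in that order (R = Rz(yaw) Ry(pitch) Rx(roll)).
In Python, from workcell import sensors, viewer, env gives the robot as it stands. The module is installed in compiled form; this text tells all that it offers.
- The arm moves only by the tool step_arm, never from a script. Its argument "plan" is one flat list of numbers, 6 for each row, row after row: the shift along the tool's x, y, z in cm, then the turn, a rotation vector about the tool's x, y, z in rad. In form: [x, y, z, wx, wy, wz, x, y, z, wx, wy, wz, ...]. A call has 1 to 5 rows; each row shifts and turns the commanded pose from where the row before left it, along the tool's axes as they then stand; what a row does not reach is not made up. A row lasts 1/12 s, in which the tool goes at most 41.7 mm and 7.16 degrees, less where a joint would pass 70% of its speed; a pose out of reach is approached as far as the arm can. A call is refused whole if a number of a shift passes 4.17 or a number of a turn 0.125, either way. A call with a gripper value outside its range is refused whole. "hand" is the finger opening in cm, from 0 to 9.12, set as the call begins (left out, the last holds). The fingers move at their own pace and stop on an object; "newtons" is the grip in N (left out, the last holds). Time passes only in rows, so rows that do not move let the fingers close. It gives the time, the measured TCP pose, the force, the opening and the grip force at its end, in the units of the state.
- sensors.state(): the state, without advancing time (a new reading comes with each control period).
- viewer.grab_frame(name): name is "side" or "top"; returns a dict with "img" (400x640x3 uint8, red, green, blue), "fx", "fy", "cx", "cy" (pixels), "position" and "attitude" of the camera in the world. Camera axes: x right, y down, z forward; pixel columns grow to the right and rows downward; lengths in mm; the calibration is good to about 2 mm. A picture is of the moment at which its call begins. There is no depth.
- env.job_done(): hands the job in; it is judged then, once.
Trained networks look in a picture, given as the dict that the camera call returned (one of the last four; its "shot" number tells which), for a name from the list of things; names that differ only in an ending like _2 or _b are one class to them, and where a whole thing is asked for, a point or a joint stands for the part that bears it (a point fixed in the world has none). Each returns a list of dicts, best first, with "score" (0 to 1); they miss things now and then, are a little off and sometimes report something else, mostly with a low value. They report only what shows in the picture. A call takes as long as a camera call. They do not tell look-alikes from the thing itself.
- viewer.boxes_of(name, picture): "location" ([column, row] in pixels, amid what is visible of it).
- viewer.pinpoint(name, picture): "location" ([column, row] in pixels: a listed point, or the origin of a listed thing).
The state is a dict: "time_s": time; "qpos": joint angles; "qvel": joint speeds; "effort": joint torques, N m; "ee_pos": TCP position; "ee_rot": TCP orientation; "force": force on the tool from outside, world axes, zero at the start; "torque": the same for the moment, N m; "gripper_width": finger opening in mm; "gripper_force": force on a finger pad.
Only numpy, scipy, OpenCV 4.12 (cv2) and the standard library are available. Lean on these libraries where they do the work, as an engineer would, in place of code of your own. Each camera call takes 0.05 s, during which the arm holds its last target. There are 200 camera calls.

TASK

Take the carry post out of its wooden stand and push it gently, foot first, into the push-fit hub in the middle of the turntable until it has clicked fully home. Then draw it back up, just as gently, until the lock comes up to its stop and so proves that it holds, and let go, leaving the post standing locked in the hub. Never force the fitting, and leave all the other things where they are.

Things in the scene. Friction and masses are not known exactly. Their poses are not given: they have to be found in the camera images.
- post_grip (a point): Centre of the carry post's wooden grip (28 mm in diameter, 42 mm long), on the axis, 126 mm above the foot, 21 mm below the top; z up along the post. The post is a bare aluminium tube 18 mm in diameter with this grip on top, round all about, 147 mm long, 60 to 130 g. It starts upright in the stand; hold it by the grip, from above.
- post_foot (a point): The very bottom of the post, on its axis. From here up: a cone from 8 to 18 mm in diameter over the first 12 mm, a band 18 mm in diameter up to 16 mm, a groove 12 mm in diameter from 16 to 26 mm, then the 18 mm tube up to 105 mm, where the grip begins.
- stand: A wooden block 80 x 80 x 45 mm, fixed, with one round hole (20 mm wide, 35 mm deep) in its top, in which the post stands at the start. Origin: centre of the underside.
- turntable: White turntable, fixed (its bearing is braked), 280 mm in diameter, top 22 mm above the shelf, with the push-fit hub in its middle: an upright white boss 54 mm in diameter, rim 95 mm above the shelf. Origin: centre of the underside. Over 35 N of contact between post and hub (dogs' pinch included; some 22 N of push or pull) spoils the fitting.
- socket_mouth (a point): Centre of the hub's mouth, level with its rim: a funnel 36 mm wide narrowing over 10 mm to a bore 21 mm wide. The lock's depth varies by 10 mm and is not given: the cone meets two sprung dogs with the foot 38 to 49 mm below this point (3 to 8 N); they snap into the groove at 54 to 64 mm, on a sprung seat that pushes back up to 15 N over 5 mm more, then a hard stop.
- collet (a joint): How far the lock (collet) in the hub is drawn up, m: 0 down (start), 0.005 at its stop. Pulling a locked post up with about 8 N (plus its weight) takes up the play, then slides the collet and post up 5 mm to a firm rubber stop; it stays there by friction. A locked post does not come out; an unlocked one comes out with a few N.
- latch_left (a joint): How far the left dog inside the hub is pushed outwards, m: 0 shut (at the start and when caught in the post's groove), about 0.0027 while the post's 18 mm band holds it open.
- latch_right (a joint): The same for the right dog.
- teether: Bystander on the turntable: lavender silicone teether, a flat ring of 8 lobes, 64 mm across, 11 mm thick. Origin: centre of the underside.
- rattle: Bystander on the turntable: ring of wooden beads lying flat, 73 mm across, 19 mm thick. Origin: centre of the underside.
- snack_cup: Bystander on the turntable: plastic snack cup with a grey twist cap, 66 mm in diameter, 63 mm tall. Origin: centre of the underside.
- tin: Bystander on the turntable: small round aluminium tin, 43 mm in diameter, 19 mm tall. Origin: centre of the underside.
- lotion: Bystander on the shelf: cream-coloured bottle, 48 mm in diameter, 120 mm tall. Origin: centre of the underside.
- stacker: Bystander on the shelf: wooden stacking toy, 70 mm in diameter, 66 mm tall. Origin: centre of the underside.
- book: Bystander on the shelf: closed book lying flat, 150 x 200 x 22 mm. Origin: centre of the underside.
Not all that is in view belongs to the job. There is more than one size of the part that bears post_grip; the job needs the smallest.

How it is judged:
By the outcome, as a careful person would: the job done as asked, in the order asked, and still so for the second after the job is handed in, with the robot touching nothing.
It also fails if it takes over 69 s, if anything falls off the work surface, if the arm or the gripper's body presses on something with over 40 N, if the wrist force passes 120 N, or if a joint passes its speed limit or range.

## Working session

There is one attempt and no reset: what is moved stays moved. The work goes in short steps, Python scripts to look and compute and a tool call to move; the robot and the scene stay as the last step left them, time stands still between calls to the robot, and variables do not carry over. Pictures are saved under pics/ and viewed, at most 10 in all, crops included, and the job is handed in when it is done.

Besides the shell and the picture viewer there is one more tool, called after "Emit:" by a JSON object that holds its "method" and its "body", one argument or row to a line. step_arm: Moves the arm, as the interface text tells. Its arguments: {"type":"object","properties":{"plan":{"type":"array","items":{"type":"number"}},"hand":{"type":"number"},"newtons":{"type":"number"}},"required":["plan"]}

```bash
mkdir -p pics; cat > h.py <<'E'
import numpy as np, cv2
from scipy.spatial.transform import Rotation as R
from workcell import sensors, viewer, env
def ray(p,uv):
    d=np.array([(uv[0]-p['cx'])/p['fx'],(uv[1]-p['cy'])/p['fy'],1.])
    a=p['attitude']; a=np.array(a)
    M=a if a.shape==(3,3) else R.from_euler('xyz',a,degrees=True).as_matrix()
    return np.array(p['position'],float),M@d
def onz(p,uv,z):
    o,d=ray(p,uv); return o+d*(z-o[2])/d[2]
def proj(p,X):
    a=np.array(p['attitude']); M=a if a.shape==(3,3) else R.from_euler('xyz',a,degrees=True).as_matrix()
    c=M.T@(np.array(X,float)-np.array(p['position'])); return [p['cx']+p['fx']*c[0]/c[2],p['cy']+p['fy']*c[1]/c[2]]
def tri(a,ua,b,ub):
    o1,d1=ray(a,ua);o2,d2=ray(b,ub)
    s=np.linalg.lstsq(np.c_[d1,-d2],o2-o1,rcond=None)[0]
    x,y=o1+s[0]*d1,o2+s[1]*d2
    return (x+y)/2,np.linalg.norm(x-y)
E
python3 - <<'E'
from h import *
np.set_printoptions(precision=1,suppress=True)
s=viewer.grab_frame('side');t=viewer.grab_frame('top')
for n,p in(('side',s),('top',t)):
    cv2.imwrite(f'pics/{n}0.png',p['img'][...,::-1]); print(n,p['position'],p['attitude'],p['fx'])
    for k in('post_grip','post_foot','socket_mouth','stand','turntable'):
        print(k,[(np.array(q['location']).round(1).tolist(),round(q['score'],2)) for q in viewer.pinpoint(k,p)])
    print('box',[(np.array(q['location']).round(1).tolist(),round(q['score'],2)) for q in viewer.boxes_of('post_grip',p)])
print(sensors.state())
E
```

```text
side [ -43.5  668.7 1109.5] [-138.1   -0.  -132.7] 465.2482665844528
post_grip [([309.1, 227.4], 0.74), ([364.3, 182.5], 0.68), ([286.3, 217.8], 0.63), ([260.7, 232.2], 0.63)]
post_foot [([267.9, 273.2], 0.74), ([289.7, 244.8], 0.73), ([311.8, 267.2], 0.62), ([407.9, 178.8], 0.49)]
socket_mouth [([391.6, 178.6], 0.78)]
stand [([289.4, 248.3], 0.76), ([222.4, 361.8], 0.55)]
turntable [([389.6, 200.4], 0.74)]
box [([263.5, 240.0], 0.8), ([309.6, 238.9], 0.71), ([288.4, 221.0], 0.59)]
top [ 342.6   37.1 1417.5] [-168.1   -0.4  -83.3] 407.5689462137773
post_grip [([244.6, 194.0], 0.6), ([282.6, 197.1], 0.52), ([265.9, 221.7], 0.5)]
post_foot [([253.1, 204.4], 0.67), ([282.9, 205.1], 0.5), ([274.6, 229.4], 0.48)]
socket_mouth [([384.0, 232.4], 0.89)]
stand [([282.3, 202.1], 0.9)]
turntable [([377.8, 237.1], 0.58)]
box [([247.4, 194.9], 0.75), ([266.7, 222.1], 0.52), ([283.3, 200.4], 0.44)]
{'time_s': 0.7, 'qpos': array([-70.9,  18.3,  89.6,   0. ,  72. ,  -1.1]), 'qvel': array([ 0.1,  0. ,  0. ,  0.1, -0. ,  0. ]), 'effort': array([ -0. , -41.2, -23.2,   0.1,   0. ,   0. ]), 'ee_pos': array([ 198.7, -539.6,  228. ]), 'ee_rot': array([180. ,  -0. ,  20.2]), 'force': array([0.6, 0. , 0.7]), 'torque': array([ 0., -0.,  0.]), 'gripper_force': 0.0, 'gripper_width': 91.378484007833}
```

```bash
python3 - <<'E'
import cv2
a=cv2.imread('pics/side0.png');b=cv2.imread('pics/top0.png')
cv2.imwrite('pics/v1.png',cv2.resize(a[130:330,190:460],None,fx=2.9,fy=2.9,interpolation=2))
cv2.imwrite('pics/v2.png',cv2.resize(b[150:300,220:460],None,fx=3.3,fy=3.3,interpolation=2))
E
python3 - <<'E'
from h import *
s=viewer.grab_frame('side');t=viewer.grab_frame('top')
np.set_printoptions(precision=1,suppress=True)
for us in([309.1,227.4],[286.3,217.8],[260.7,232.2]):
  for ut in ([244.6,194],[282.6,197.1],[265.9,221.7]): print(us,ut,*tri(s,us,t,ut))
print(tri(s,[391.6,178.6],t,[384,232.4]),tri(s,[289.4,248.3],t,[282.3,202.1]))
print(onz(s,[391.6,178.6],95),onz(t,[384,232.4],95),onz(s,[389.6,200.4],0),onz(t,[377.8,237.1],0))
print(onz(s,[289.4,248.3],0),onz(t,[282.3,202.1],0))
E
```

```text
[309.1, 227.4] [244.6, 194] [512.2 253.3 248.7] 108.7084872428918
[309.1, 227.4] [282.6, 197.1] [569.3 172.  101.9] 53.91553788470903
[309.1, 227.4] [265.9, 221.7] [489.8 212.6 200.8] 8.178065853308345
[286.3, 217.8] [244.6, 194] [539.2 266.5 250.4] 49.93021794883016
[286.3, 217.8] [282.6, 197.1] [595.1 189.1 117.7] 13.465575877485465
[286.3, 217.8] [265.9, 221.7] [510.5 228.8 222.6] 51.65059986650353
[260.7, 232.2] [244.6, 194] [574.  296.8 173.4] 1.9690618951108572
[260.7, 232.2] [282.6, 197.1] [633.5 219.6  33.7] 73.40182872578094
[260.7, 232.2] [265.9, 221.7] [536.7 258.9 161.9] 106.84496695098943
(array([ 519.6, -156. ,   87.4]), np.float64(3.9734382457960984)) (array([594.8, 197.3, -13.9]), np.float64(4.044990956598423))
[ 517.1 -148.9   95. ] [ 516.9 -156.    95. ] [ 510.8 -149.1    0. ] [ 510.5 -149.8    0. ]
[585.1 202.1   0. ] [594.  196.9   0. ]
```

View pics/v1.png

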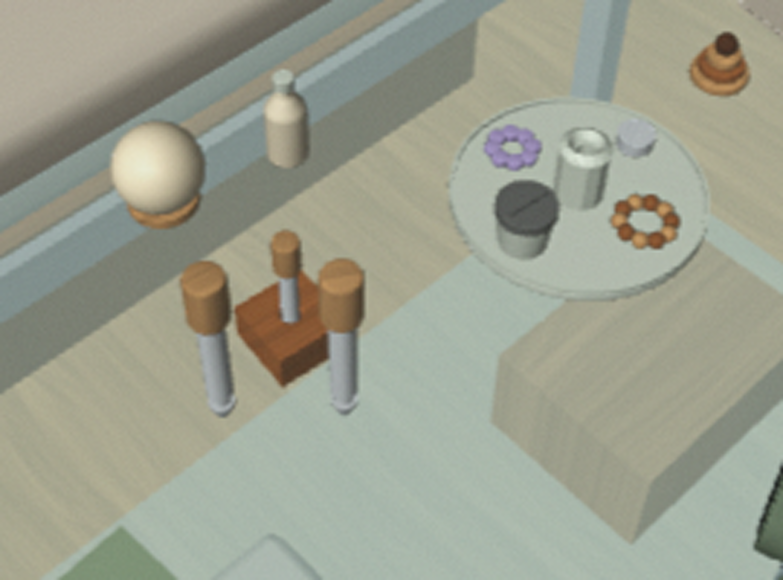

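View pics/v2.png

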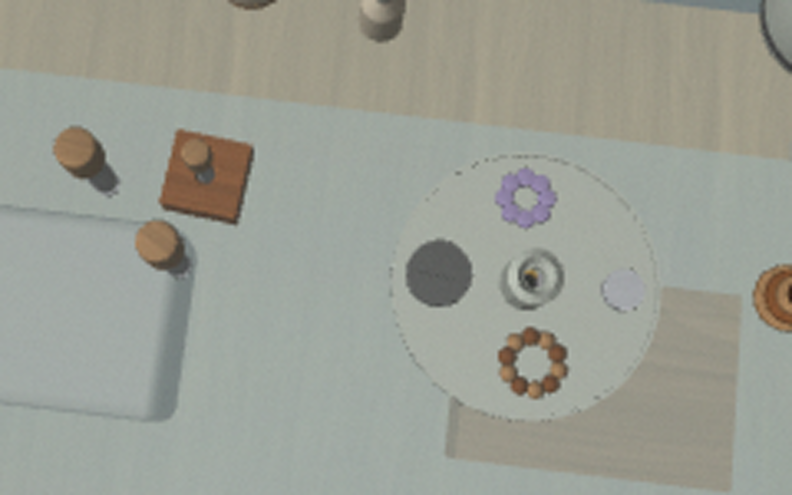

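The side crop shows the small post in its stand, with its grip at about (288.6, 217.6). Two larger look-alike posts stand at (262, 235) and (309, 235), and the hub mouth is at about (393, 180). The top crop shows the grip top at about (279.3, 195.5), the hole at about (282, 202.4) and the hub rim at about (381, 234.5).

```bash
python3 - <<'E'
from h import *
np.set_printoptions(precision=1,suppress=True)
s=viewer.grab_frame('side');t=viewer.grab_frame('top')
a=cv2.imread('pics/side0.png');b=cv2.imread('pics/top0.png')
c=np.hstack([cv2.resize(a,(480,300)),cv2.resize(b,(480,300))])
c=np.vstack([cv2.resize(a,(480,300),interpolation=3),cv2.resize(b,(480,300),interpolation=3)]);cv2.imwrite('pics/v3.png',c)
print('grip',tri(s,[288.6,217.6],t,[279.4,196.5]),onz(t,[279.3,195.5],157),onz(s,[288.6,212.5],157),onz(t,[282.1,202.4],45))
print('hub',tri(s,[393.1,180],t,[381,234.5]),onz(s,[393.1,180],95),onz(t,[381,234.5],95))
# overlay predicted rim/turntable circles
th=np.linspace(0,2*np.pi,60)
H=[514,-149]; P=[597,190]
out=[]
for p,x0,y0 in((s,180,130),(t,225,150)):
    k=4; im=cv2.resize(p['img'][...,::-1],None,fx=k,fy=k,interpolation=cv2.INTER_CUBIC)
    for (C,r,z,col) in((H,27,95,(0,0,255)),(H,140,22,(0,0,255)),(P,14,157,(255,0,0)),(P,14,115,(255,0,0)),(P,10,45,(0,255,0))):
        pts=np.array([proj(p,[C[0]+r*np.cos(u),C[1]+r*np.sin(u),z]) for u in th])
        cv2.polylines(im,[((pts+.5)*k-.5).round().astype(int)],True,col,1)
    if p is s: o=im[k*140:k*285,k*250:k*450]
    else: o=im[k*165:k*290,k*260:k*430]
    out.append(o); 
cv2.imwrite('pics/v4.png',out[0]);cv2.imwrite('pics/v5.png',out[1])
print(s['img'].shape)
E
```

```text
grip (array([588. , 194.1, 131.8]), np.float64(0.8081399992285261)) [586.  191.5 157. ] [585.3 195.3 157. ] [584.9 192.4  45. ]
hub (array([ 508.9, -146.5,   96.9]), np.float64(0.5591923963786357)) [ 510.2 -147.8   95. ] [ 508.9 -146.9   95. ]
(400, 640, 3)
```

View pics/v3.png

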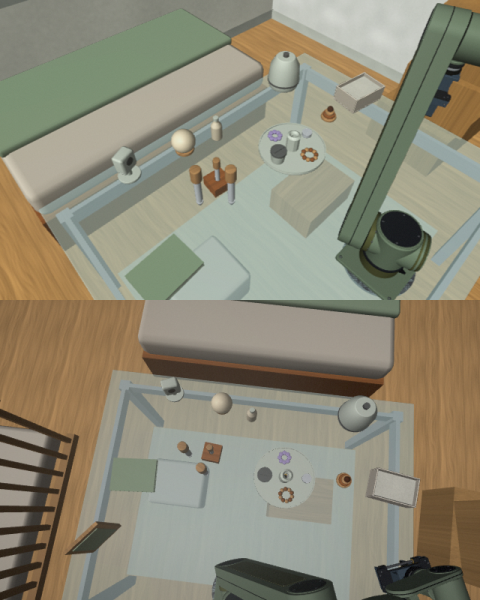

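View pics/v4.png

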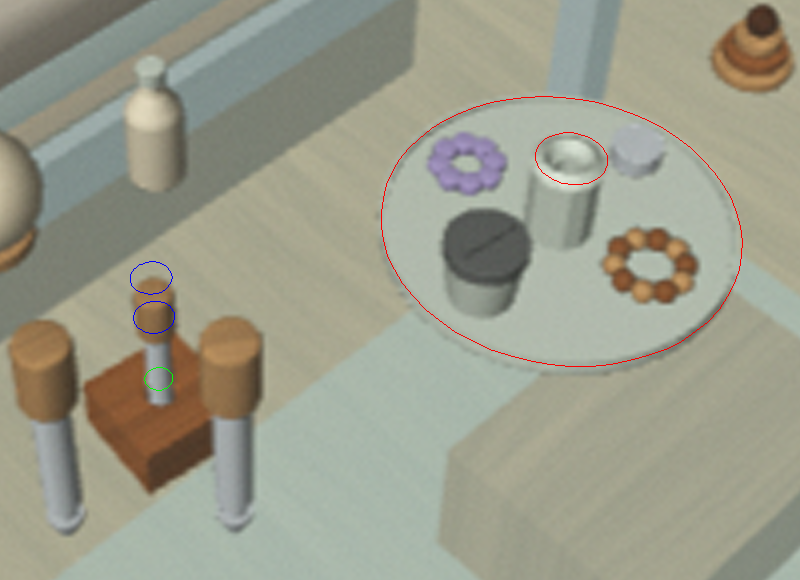

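View pics/v5.png

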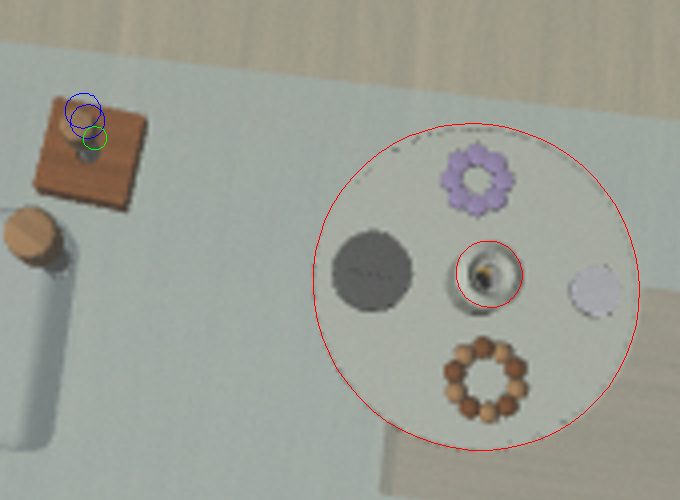

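The views show a glass table, with the wooden block and boxes below it. The overlay puts the hub at about (512, -150). The post is at about (587, 192), and the two big decoys stand about 100 mm from it. I'll turn the gripper so that its long side clears both decoys.

```bash
cat >> h.py <<'E'
def rows(target,yaw,n):
    s=sensors.state(); p=np.array(s['ee_pos'],float); Rc=R.from_euler('xyz',s['ee_rot'],degrees=True)
    Rt=R.from_euler('xyz',[180,0,yaw],degrees=True); w=(Rc.inv()*Rt).as_rotvec()
    d=(np.array(target)-p)/n
    for i in range(n):
        v=Rc.inv().apply(d)/10; print([round(float(x),2) for x in v]+[round(float(x),4) for x in w/n],end=',' if i%5!=4 else '\n'); Rc=Rc*R.from_rotvec(w/n)
    print()
E
python3 -c "
from h import *
rows([587,192,300],132.5,20)"
```

```text
[3.09, -2.76, -0.36, 0.0, 0.0, -0.098],[3.34, -2.45, -0.36, 0.0, 0.0, -0.098],[3.56, -2.11, -0.36, 0.0, 0.0, -0.098],[3.75, -1.75, -0.36, 0.0, 0.0, -0.098],[3.91, -1.37, -0.36, 0.0, 0.0, -0.098]
[4.02, -0.98, -0.36, 0.0, 0.0, -0.098],[4.1, -0.59, -0.36, 0.0, 0.0, -0.098],[4.14, -0.18, -0.36, 0.0, 0.0, -0.098],[4.14, 0.22, -0.36, 0.0, 0.0, -0.098],[4.09, 0.63, -0.36, 0.0, 0.0, -0.098]
[4.01, 1.02, -0.36, 0.0, 0.0, -0.098],[3.89, 1.41, -0.36, 0.0, 0.0, -0.098],[3.74, 1.79, -0.36, 0.0, 0.0, -0.098],[3.54, 2.14, -0.36, 0.0, 0.0, -0.098],[3.32, 2.48, -0.36, 0.0, 0.0, -0.098]
[3.06, 2.79, -0.36, 0.0, 0.0, -0.098],[2.77, 3.08, -0.36, 0.0, 0.0, -0.098],[2.46, 3.33, -0.36, 0.0, 0.0, -0.098],[2.12, 3.56, -0.36, 0.0, 0.0, -0.098],[1.76, 3.75, -0.36, 0.0, 0.0, -0.098]
```

Emit:
{"method": "step_arm", "body": {
  "plan": [3.09,-2.76,-0.36,0,0,-0.098,3.34,-2.45,-0.36,0,0,-0.098,3.56,-2.11,-0.36,0,0,-0.098,3.75,-1.75,-0.36,0,0,-0.098,3.91,-1.37,-0.36,0,0,-0.098]
}}

```text
time_s: 1.32
ee_pos: [296.1, -355.0, 246.2]
ee_rot: [180.0, -0.0, 48.5]
force: [0.1, -0.3, 1.2]
gripper_width: 91.4
gripper_force: 0.0
```

Emit:
{"method": "step_arm", "body": {
  "plan": [4.02,-0.98,-0.36,0,0,-0.098,4.1,-0.59,-0.36,0,0,-0.098,4.13,-0.18,-0.36,0,0,-0.098,4.13,0.22,-0.36,0,0,-0.098,4.09,0.63,-0.36,0,0,-0.098]
}}

```text
time_s: 1.73
ee_pos: [393.2, -172.1, 264.5]
ee_rot: [179.9, 0.0, 76.6]
force: [0.8, -0.5, -0.5]
gripper_width: 91.3
gripper_force: 0.0
```

Emit:
{"method": "step_arm", "body": {
  "plan": [4.01,1.02,-0.36,0,0,-0.098,3.89,1.41,-0.36,0,0,-0.098,3.74,1.79,-0.36,0,0,-0.098,3.54,2.14,-0.36,0,0,-0.098,3.32,2.48,-0.36,0,0,-0.098]
}}

```text
time_s: 2.15
ee_pos: [490.3, 11.0, 282.4]
ee_rot: [180.0, 0.0, 104.7]
force: [1.2, -1.7, -0.4]
gripper_width: 91.4
gripper_force: 0.0
```

Emit:
{"method": "step_arm", "body": {
  "plan": [3.06,2.79,-0.36,0,0,-0.098,2.77,3.08,-0.36,0,0,-0.098,2.46,3.33,-0.36,0,0,-0.098,2.12,3.56,-0.36,0,0,-0.098,1.76,3.75,-0.36,0,0,-0.098]
}}

```text
time_s: 2.57
ee_pos: [587.3, 193.9, 300.2]
ee_rot: [180.0, 0.0, 132.8]
force: [0.9, -0.8, -0.2]
gripper_width: 91.3
gripper_force: 0.0
```

Emit:
{"method": "step_arm", "body": {
  "plan": [0,0,0,0,0,0,0,0,0,0,0,0],
  "hand": 6
}}

```text
time_s: 2.73
ee_pos: [587.2, 193.6, 298.9]
ee_rot: [-179.9, -0.0, 132.6]
force: [-0.2, -0.8, 0.4]
gripper_width: 81.0
gripper_force: 0.0
```

Emit:
{"method": "step_arm", "body": {
  "plan": [0,0,3.6,0,0,0,0,0,3.6,0,0,0,0,0,3.6,0,0,0,0,0,0,0,0,0]
}}

```text
time_s: 3.07
ee_pos: [581.6, 188.9, 184.8]
ee_rot: [-179.2, -0.4, 132.4]
force: [-1.3, -0.2, -1.1]
gripper_width: 60.6
gripper_force: 0.0
```

```bash
python3 - <<'E'
from h import *
s=viewer.grab_frame('side');t=viewer.grab_frame('top')
st=sensors.state(); p=np.array(st['ee_pos'],float);print(p,st['gripper_width'])
a=s['img'][140:290,230:380,::-1];b=t['img'][130:280,210:360,::-1]
for im,c,x0,y0 in((a,s,230,140),(b,t,210,130)): print([np.round(proj(c,q)-np.array([x0,y0]),1) for q in (p,[587,192,157],[587,192,45])])
cv2.imwrite('pics/v6.png',np.hstack([cv2.resize(q,(400,400),interpolation=2) for q in(a,b)]))
E
```

```text
[586.13634118 190.60388533 191.96866691] 59.66157081680993
[array([59.1, 62.8]), array([59.1, 71.5]), array([61. , 96.7])]
[array([68.5, 63.2]), array([69.2, 65.2]), array([72.3, 71.8])]
```

View pics/v6.png

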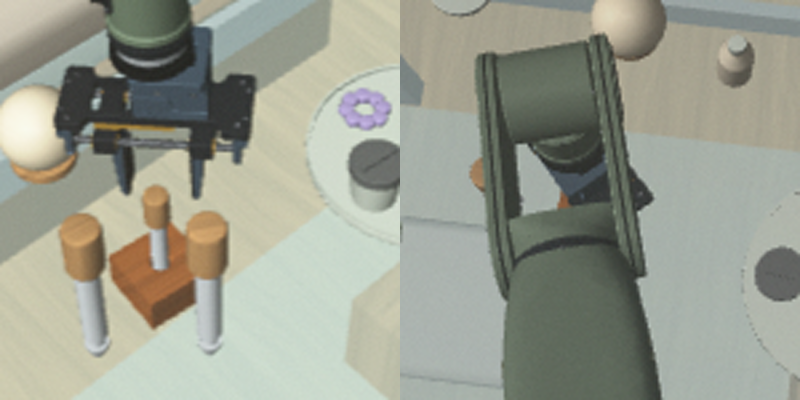

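Emit:
{"method": "step_arm", "body": {
  "plan": [0,0.2,2.4,0,0,0,0,0,1.8,0,0,0,0,0,1.1,0,0,0,0,0,0.6,0,0,0,0,0,0,0,0,0]
}}

```text
time_s: 3.58
ee_pos: [588.6, 193.0, 133.6]
ee_rot: [180.0, 0.0, 132.5]
force: [-0.1, 0.3, -0.3]
gripper_width: 60.1
gripper_force: 0.0
```

Emit:
{"method": "step_arm", "body": {
  "plan": [0,0,0,0,0,0,0,0,0,0,0,0,0,0,0,0,0,0,0,0,0,0,0,0,0,0,0,0,0,0],
  "hand": 2.4,
  "newtons": 5
}}

```text
time_s: 4.0
ee_pos: [588.5, 193.3, 133.5]
ee_rot: [180.0, 0.0, 132.5]
force: [-0.1, 0.3, 0.2]
gripper_width: 29.5
gripper_force: 0.0
```

Emit:
{"method": "step_arm", "body": {
  "plan": [0,0,0,0,0,0,0,0,0,0,0,0,0,0,0,0,0,0]
}}

```text
time_s: 4.25
ee_pos: [588.4, 193.2, 133.4]
ee_rot: [180.0, 0.0, 132.5]
force: [-0.2, -0.3, 2.8]
gripper_width: 28.3
gripper_force: 5.0
```

Emit:
{"method": "step_arm", "body": {
  "plan": [0,0,0,0,0,0,0,0,0,0,0,0,0,0,0,0,0,0],
  "hand": 2,
  "newtons": 30
}}

```text
time_s: 4.5
ee_pos: [588.4, 193.2, 133.3]
ee_rot: [180.0, 0.0, 132.5]
force: [-0.2, 0.1, 4.7]
gripper_width: 27.6
gripper_force: 30.0
```

```bash
python3 -c "
from h import *
s=sensors.state();print(s['force'],s['torque'],s['gripper_width'],s['gripper_force'])"
```

```text
[-0.19145755  0.09230341  4.68802114] [-0.08633296  0.05234477  0.07405178] 27.5959539314974 29.999755918979645
```

Emit:
{"method": "step_arm", "body": {
  "plan": [0,0,-0.5,0,0,0,0,0,-1,0,0,0,0,0,-1.5,0,0,0,0,0,-2.5,0,0,0,0,0,-3,0,0,0]
}}

```text
time_s: 4.92
ee_pos: [587.1, 192.9, 217.3]
ee_rot: [-179.8, -0.1, 132.5]
force: [-0.5, -1.0, -0.6]
gripper_width: 27.7
gripper_force: 30.0
```

Emit:
{"method": "step_arm", "body": {
  "plan": [0,0,-3,0,0,0,0,0,-1.5,0,0,0,0,0,0,0,0,0,0,0,0,0,0,0]
}}

```text
time_s: 5.25
ee_pos: [588.3, 193.3, 263.5]
ee_rot: [179.9, 0.0, 132.5]
force: [-0.1, 0.1, -1.8]
gripper_width: 27.6
gripper_force: 30.0
```

```bash
python3 -c "
from h import *
s=sensors.state();print(s['force'],s['torque'],s['gripper_width'],s['gripper_force'])
rows([512,-150,260],132.5,15)"
```

```text
[-0.07255316  0.0505804  -1.76397904] [-0.02175    -0.10663083 -0.0019061 ] 27.619621549130393 29.99475449323654
[-1.34, -1.92, 0.02, 0.0001, 0.0, 0.0],[-1.34, -1.92, 0.02, 0.0001, 0.0, 0.0],[-1.34, -1.92, 0.02, 0.0001, 0.0, 0.0],[-1.34, -1.92, 0.02, 0.0001, 0.0, 0.0],[-1.34, -1.92, 0.02, 0.0001, 0.0, 0.0]
[-1.34, -1.92, 0.02, 0.0001, 0.0, 0.0],[-1.34, -1.92, 0.02, 0.0001, 0.0, 0.0],[-1.34, -1.92, 0.02, 0.0001, 0.0, 0.0],[-1.34, -1.92, 0.02, 0.0001, 0.0, 0.0],[-1.34, -1.92, 0.02, 0.0001, 0.0, 0.0]
[-1.34, -1.92, 0.02, 0.0001, 0.0, 0.0],[-1.34, -1.92, 0.02, 0.0001, 0.0, 0.0],[-1.34, -1.92, 0.02, 0.0001, 0.0, 0.0],[-1.34, -1.92, 0.02, 0.0001, 0.0, 0.0],[-1.34, -1.92, 0.02, 0.0001, 0.0, 0.0]
```

Emit:
{"method": "step_arm", "body": {
  "plan": [-1.34,-1.92,0,0,0,0,-1.34,-1.92,0,0,0,0,-1.34,-1.92,0,0,0,0,-1.34,-1.92,0,0,0,0,-1.34,-1.92,0,0,0,0]
}}

```text
time_s: 5.67
ee_pos: [561.2, 77.9, 260.4]
ee_rot: [-179.8, -0.2, 132.5]
force: [-0.0, 0.2, -1.1]
gripper_width: 27.7
gripper_force: 30.0
```

Emit:
{"method": "step_arm", "body": {
  "plan": [-1.34,-1.92,0,0,0,0,-1.34,-1.92,0,0,0,0,-1.34,-1.92,0,0,0,0,-1.34,-1.92,0,0,0,0,-1.34,-1.92,0,0,0,0]
}}

```text
time_s: 6.08
ee_pos: [535.7, -36.2, 260.6]
ee_rot: [-179.8, -0.2, 132.5]
force: [0.6, -0.2, -1.4]
gripper_width: 27.6
gripper_force: 30.0
```

Emit:
{"method": "step_arm", "body": {
  "plan": [-1.34,-1.92,0,0,0,0,-1.34,-1.92,0,0,0,0,-1.34,-1.92,0,0,0,0,-1.34,-1.92,0,0,0,0,-1.34,-1.92,0,0,0,0]
}}

```text
time_s: 6.5
ee_pos: [510.2, -150.2, 260.6]
ee_rot: [-179.9, -0.2, 132.5]
force: [-1.0, -0.7, -1.1]
gripper_width: 27.4
gripper_force: 30.0
```

Emit:
{"method": "step_arm", "body": {
  "plan": [0,0,1,0,0,0,0,0,0.8,0,0,0,0,0,0,0,0,0,0,0,0,0,0,0,0,0,0,0,0,0]
}}

```text
time_s: 6.92
ee_pos: [511.9, -148.6, 244.5]
ee_rot: [-180.0, -0.1, 132.6]
force: [-0.4, -0.4, -0.5]
gripper_width: 27.3
gripper_force: 30.0
```

```bash
python3 - <<'E'
from h import *
np.set_printoptions(precision=1,suppress=True)
s=viewer.grab_frame('side');t=viewer.grab_frame('top')
st=sensors.state(); p=np.array(st['ee_pos'],float);print(p,st['ee_rot'],st['force'],st['gripper_width'])
a=s['img'][90:240,310:510,::-1];b=t['img'][160:310,290:490,::-1]
f=p-[0,0,123]
for n,c in(('s',s),('t',t)):
    for k in('post_foot','post_grip','socket_mouth'): print(n,k,[(np.array(q['location']),q['score']) for q in viewer.pinpoint(k,c)])
    print('pred foot',proj(c,f),'grip',proj(c,f+[0,0,126]),'mouth',proj(c,[512,-150,95]))
ims=[cv2.resize(a,(800,600),interpolation=2)]
cv2.imwrite('pics/v7.png',ims[0]);cv2.imwrite('pics/v8.png',cv2.resize(b,(400,300)))
E
```

```text
[ 512.1 -148.9  245.1] [180.    0.  132.6] [-0.1 -0.5 -0.9] 27.56652085809897
s post_foot [(array([392. , 170.4]), 0.87), (array([312.7, 271. ]), 0.73), (array([267.1, 273.5]), 0.62)]
s post_grip [(array([307.9, 229.9]), 0.94), (array([399.5, 146.7]), 0.71), (array([258.7, 234.3]), 0.56)]
s socket_mouth [(array([391.6, 177.6]), 0.78)]
pred foot [np.float64(393.9295861575373), np.float64(173.1823149381283)] grip [np.float64(399.47851648769785), np.float64(141.2871511248931)] mouth [np.float64(393.1186988760585), np.float64(179.31867463263643)]
t post_foot [(array([275.3, 231.2]), 0.77), (array([254.5, 208.1]), 0.54)]
t post_grip [(array([266.9, 222. ]), 0.65), (array([243.2, 195.3]), 0.65)]
t socket_mouth [(array([384.2, 234.6]), 0.86)]
pred foot [np.float64(382.98107887590646), np.float64(232.64676326648146)] grip [np.float64(389.7167494680115), np.float64(227.71672334666036)] mouth [np.float64(382.0440418238764), np.float64(233.66803116809587)]
```

View pics/v7.png

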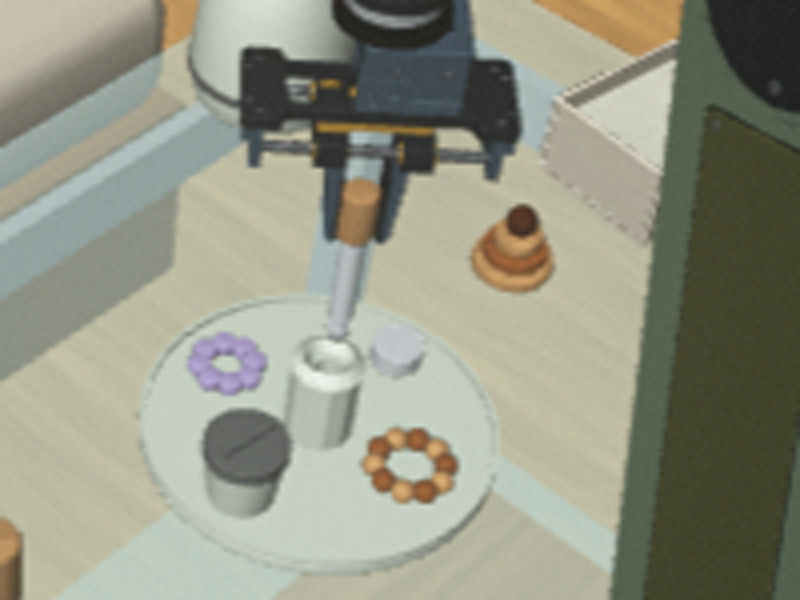

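Emit:
{"method": "step_arm", "body": {
  "plan": [0.1,-0.05,1,0,0,0,0,0,1,0,0,0,0,0,0.7,0,0,0,0,0,0,0,0,0]
}}

```text
time_s: 7.65
ee_pos: [509.3, -148.8, 215.4]
ee_rot: [-179.9, -0.2, 132.5]
force: [0.1, 0.4, -1.3]
gripper_width: 27.6
gripper_force: 30.0
```

Emit:
{"method": "step_arm", "body": {
  "plan": [0,0,0.4,0,0,0,0,0,0.3,0,0,0,0,0,0,0,0,0]
}}

```text
time_s: 7.9
ee_pos: [510.5, -149.1, 210.3]
ee_rot: [-180.0, -0.0, 132.5]
force: [0.7, 0.0, -0.7]
gripper_width: 27.3
gripper_force: 30.0
```

Emit:
{"method": "step_arm", "body": {
  "plan": [0,0,0.3,0,0,0,0,0,0.2,0,0,0,0,0,0,0,0,0]
}}

```text
time_s: 8.15
ee_pos: [510.8, -149.2, 205.7]
ee_rot: [180.0, 0.0, 132.5]
force: [1.0, 0.1, -1.0]
gripper_width: 27.4
gripper_force: 30.0
```

Emit:
{"method": "step_arm", "body": {
  "plan": [0,0,0.3,0,0,0,0,0,0.2,0,0,0,0,0,0,0,0,0]
}}

```text
time_s: 8.4
ee_pos: [511.7, -149.4, 201.2]
ee_rot: [179.9, 0.1, 132.5]
force: [2.6, -0.5, -0.1]
gripper_width: 27.5
gripper_force: 30.0
```

Emit:
{"method": "step_arm", "body": {
  "plan": [-0.16,0.12,0,0,0,0,0,0,0.2,0,0,0,0,0,0,0,0,0]
}}

```text
time_s: 8.65
ee_pos: [513.0, -149.6, 198.8]
ee_rot: [180.0, 0.0, 132.5]
force: [0.3, -0.7, 0.8]
gripper_width: 27.3
gripper_force: 30.0
```

Emit:
{"method": "step_arm", "body": {
  "plan": [0,0,0.2,0,0,0,0,0,0.1,0,0,0,0,0,0,0,0,0]
}}

```text
time_s: 8.9
ee_pos: [513.5, -149.6, 196.1]
ee_rot: [179.9, 0.1, 132.5]
force: [2.8, 0.3, 0.3]
gripper_width: 27.4
gripper_force: 30.0
```

Emit:
{"method": "step_arm", "body": {
  "plan": [-0.14,0.15,0,0,0,0,0,0,0.2,0,0,0,0,0,0,0,0,0]
}}

```text
time_s: 9.15
ee_pos: [514.4, -149.5, 193.3]
ee_rot: [-180.0, -0.1, 132.5]
force: [1.3, -1.5, -1.3]
gripper_width: 27.3
gripper_force: 30.0
```

Emit:
{"method": "step_arm", "body": {
  "plan": [0,0,0.2,0,0,0,0,0,0.2,0,0,0,0,0,0,0,0,0]
}}

```text
time_s: 9.4
ee_pos: [514.5, -149.5, 189.3]
ee_rot: [-180.0, -0.0, 132.5]
force: [1.6, -0.5, -1.2]
gripper_width: 27.6
gripper_force: 30.0
```

Emit:
{"method": "step_arm", "body": {
  "plan": [-0.07,0.02,0.2,0,0,0,0,0,0.3,0,0,0,0,0,0.2,0,0,0,0,0,0,0,0,0]
}}

```text
time_s: 9.73
ee_pos: [514.9, -149.8, 182.2]
ee_rot: [-180.0, -0.1, 132.5]
force: [0.2, 0.0, -2.0]
gripper_width: 27.4
gripper_force: 30.0
```

Emit:
{"method": "step_arm", "body": {
  "plan": [0,0,0.2,0,0,0,0,0,0.1,0,0,0,0,0,0,0,0,0]
}}

```text
time_s: 9.98
ee_pos: [515.0, -149.8, 179.5]
ee_rot: [-180.0, -0.1, 132.5]
force: [-0.3, -0.2, -0.7]
gripper_width: 27.7
gripper_force: 30.0
```

Emit:
{"method": "step_arm", "body": {
  "plan": [0,0,0.2,0,0,0,0,0,0.1,0,0,0,0,0,0,0,0,0]
}}

```text
time_s: 10.23
ee_pos: [515.1, -149.8, 176.6]
ee_rot: [-180.0, -0.0, 132.5]
force: [-0.8, -0.0, -1.0]
gripper_width: 27.4
gripper_force: 30.0
```

Emit:
{"method": "step_arm", "body": {
  "plan": [0,0,0.15,0,0,0,0,0,0.1,0,0,0,0,0,0,0,0,0]
}}

```text
time_s: 10.48
ee_pos: [515.4, -150.1, 174.3]
ee_rot: [-180.0, 0.0, 132.5]
force: [-0.5, -0.7, -1.4]
gripper_width: 27.2
gripper_force: 30.0
```

Emit:
{"method": "step_arm", "body": {
  "plan": [0,0,0.15,0,0,0,0,0,0.1,0,0,0,0,0,0,0,0,0]
}}

```text
time_s: 10.73
ee_pos: [515.7, -150.1, 172.5]
ee_rot: [180.0, 0.1, 132.5]
force: [0.1, -0.5, 4.0]
gripper_width: 27.3
gripper_force: 30.0
```

Emit:
{"method": "step_arm", "body": {
  "plan": [0,0,0.15,0,0,0,0,0,0.1,0,0,0,0,0,0,0,0,0]
}}

```text
time_s: 10.98
ee_pos: [515.9, -150.1, 170.3]
ee_rot: [179.9, 0.1, 132.5]
force: [-0.7, 0.5, 4.5]
gripper_width: 27.5
gripper_force: 30.0
```

Emit:
{"method": "step_arm", "body": {
  "plan": [0,0,0.15,0,0,0,0,0,0.1,0,0,0,0,0,0,0,0,0]
}}

```text
time_s: 11.23
ee_pos: [516.2, -150.2, 168.2]
ee_rot: [179.9, 0.1, 132.5]
force: [-0.5, 0.3, 6.6]
gripper_width: 27.3
gripper_force: 30.0
```

Emit:
{"method": "step_arm", "body": {
  "plan": [0,0,0.15,0,0,0,0,0,0.1,0,0,0,0,0,0,0,0,0]
}}

```text
time_s: 11.48
ee_pos: [516.0, -150.0, 164.7]
ee_rot: [179.9, 0.1, 132.5]
force: [1.4, 0.3, 4.5]
gripper_width: 27.5
gripper_force: 30.0
```

Emit:
{"method": "step_arm", "body": {
  "plan": [0,0,0.15,0,0,0,0,0,0.1,0,0,0,0,0,0,0,0,0]
}}

```text
time_s: 11.73
ee_pos: [515.6, -149.9, 161.8]
ee_rot: [180.0, 0.0, 132.5]
force: [1.9, -1.2, 2.8]
gripper_width: 27.6
gripper_force: 30.0
```

Emit:
{"method": "step_arm", "body": {
  "plan": [-0.05,0.03,0.1,0,0,0,0,0,0.1,0,0,0,0,0,0,0,0,0]
}}

```text
time_s: 11.98
ee_pos: [515.5, -150.0, 159.2]
ee_rot: [-180.0, -0.1, 132.5]
force: [1.2, -0.8, 1.6]
gripper_width: 27.6
gripper_force: 30.0
```

Emit:
{"method": "step_arm", "body": {
  "plan": [0,0,0.1,0,0,0,0,0,0.05,0,0,0,0,0,0,0,0,0]
}}

```text
time_s: 12.23
ee_pos: [515.8, -150.1, 158.4]
ee_rot: [-180.0, -0.0, 132.5]
force: [-0.3, -0.7, 5.1]
gripper_width: 27.5
gripper_force: 30.0
```

Emit:
{"method": "step_arm", "body": {
  "plan": [0,0,0.1,0,0,0,0,0,0.05,0,0,0,0,0,0,0,0,0]
}}

```text
time_s: 12.48
ee_pos: [515.9, -150.2, 157.4]
ee_rot: [-180.0, 0.0, 132.5]
force: [-0.2, -0.8, 6.3]
gripper_width: 27.4
gripper_force: 30.0
```

Emit:
{"method": "step_arm", "body": {
  "plan": [0,0,0.1,0,0,0,0,0,0.05,0,0,0,0,0,0,0,0,0]
}}

```text
time_s: 12.73
ee_pos: [516.0, -150.3, 156.4]
ee_rot: [180.0, 0.1, 132.5]
force: [-1.7, -0.1, 9.7]
gripper_width: 27.6
gripper_force: 30.0
```

Emit:
{"method": "step_arm", "body": {
  "plan": [0,0,0.1,0,0,0,0,0,0.05,0,0,0,0,0,0,0,0,0]
}}

```text
time_s: 12.98
ee_pos: [516.1, -150.3, 155.4]
ee_rot: [180.0, 0.1, 132.5]
force: [-0.8, -0.1, 11.8]
gripper_width: 27.5
gripper_force: 30.0
```

Emit:
{"method": "step_arm", "body": {
  "plan": [0,0,0.07,0,0,0,0,0,0,0,0,0]
}}

```text
time_s: 13.15
ee_pos: [516.2, -150.3, 154.9]
ee_rot: [180.0, 0.1, 132.5]
force: [-1.1, -0.1, 12.9]
gripper_width: 27.3
gripper_force: 30.0
```

Emit:
{"method": "step_arm", "body": {
  "plan": [0,0,-0.15,0,0,0,0,0,-0.15,0,0,0,0,0,-0.15,0,0,0,0,0,0,0,0,0]
}}

```text
time_s: 13.48
ee_pos: [515.8, -150.1, 158.2]
ee_rot: [-180.0, 0.0, 132.5]
force: [-0.3, -0.9, 3.8]
gripper_width: 27.4
gripper_force: 30.0
```

Emit:
{"method": "step_arm", "body": {
  "plan": [0,0,-0.1,0,0,0,0,0,-0.1,0,0,0,0,0,0,0,0,0]
}}

```text
time_s: 13.73
ee_pos: [515.7, -150.1, 159.3]
ee_rot: [-180.0, -0.0, 132.5]
force: [-0.0, -0.9, 1.8]
gripper_width: 27.2
gripper_force: 30.0
```

Emit:
{"method": "step_arm", "body": {
  "plan": [0,0,-0.1,0,0,0,0,0,-0.1,0,0,0,0,0,0,0,0,0]
}}

```text
time_s: 13.98
ee_pos: [515.4, -149.9, 160.1]
ee_rot: [-179.9, -0.1, 132.5]
force: [2.2, -0.2, -10.7]
gripper_width: 27.5
gripper_force: 30.0
```

Emit:
{"method": "step_arm", "body": {
  "plan": [0,0,-0.1,0,0,0,0,0,-0.1,0,0,0,0,0,0,0,0,0]
}}

```text
time_s: 14.23
ee_pos: [515.5, -150.0, 163.3]
ee_rot: [-180.0, -0.1, 132.5]
force: [1.7, -0.9, -10.0]
gripper_width: 27.5
gripper_force: 30.0
```

Emit:
{"method": "step_arm", "body": {
  "plan": [0,0,-0.1,0,0,0,0,0,-0.05,0,0,0,0,0,0,0,0,0]
}}

```text
time_s: 14.48
ee_pos: [515.4, -149.9, 164.6]
ee_rot: [-180.0, -0.1, 132.5]
force: [1.7, -0.5, -13.1]
gripper_width: 27.6
gripper_force: 30.0
```

Emit:
{"method": "step_arm", "body": {
  "plan": [0,0,-0.05,0,0,0,0,0,0,0,0,0,0,0,0,0,0,0]
}}

```text
time_s: 14.73
ee_pos: [515.3, -149.9, 164.8]
ee_rot: [-179.9, -0.1, 132.5]
force: [2.9, -0.9, -19.8]
gripper_width: 27.4
gripper_force: 30.0
```

Emit:
{"method": "step_arm", "body": {
  "plan": [0,0,-0.03,0,0,0,0,0,0,0,0,0,0,0,0,0,0,0]
}}

```text
time_s: 14.98
ee_pos: [515.3, -149.9, 164.9]
ee_rot: [-179.9, -0.1, 132.5]
force: [3.2, 0.3, -25.4]
gripper_width: 27.7
gripper_force: 30.0
```

Emit:
{"method": "step_arm", "body": {
  "plan": [0,0,0.08,0,0,0,0,0,0,0,0,0]
}}

```text
time_s: 15.15
ee_pos: [515.5, -149.9, 164.9]
ee_rot: [-180.0, -0.1, 132.5]
force: [1.7, -0.2, -22.4]
gripper_width: 27.6
gripper_force: 30.0
```

Emit:
{"method": "step_arm", "body": {
  "plan": [0,0,0.06,0,0,0,0,0,0,0,0,0]
}}

```text
time_s: 15.32
ee_pos: [515.6, -150.0, 164.8]
ee_rot: [-180.0, -0.0, 132.5]
force: [0.5, 0.1, -20.3]
gripper_width: 27.4
gripper_force: 30.0
```

Emit:
{"method": "step_arm", "body": {
  "plan": [0,0,0.03,0,0,0,0,0,0,0,0,0]
}}

```text
time_s: 15.48
ee_pos: [515.8, -150.1, 164.8]
ee_rot: [-180.0, 0.0, 132.5]
force: [0.2, -0.2, -17.6]
gripper_width: 27.5
gripper_force: 30.0
```

Emit:
{"method": "step_arm", "body": {
  "plan": [0,0,0.05,0,0,0,0,0,0,0,0,0,0,0,0,0,0,0]
}}

```text
time_s: 15.73
ee_pos: [516.0, -150.2, 164.7]
ee_rot: [180.0, 0.0, 132.5]
force: [-1.1, -0.0, -12.0]
gripper_width: 27.6
gripper_force: 30.0
```

Emit:
{"method": "step_arm", "body": {
  "plan": [0,0,0.03,0,0,0,0,0,0,0,0,0,0,0,0,0,0,0]
}}

```text
time_s: 15.98
ee_pos: [516.2, -150.3, 164.5]
ee_rot: [180.0, 0.1, 132.5]
force: [-1.5, -1.0, -6.0]
gripper_width: 27.3
gripper_force: 30.0
```

Emit:
{"method": "step_arm", "body": {
  "plan": [0,0,0,0,0,0,0,0,0,0,0,0],
  "newtons": 5
}}

```text
time_s: 16.15
ee_pos: [516.7, -150.4, 164.6]
ee_rot: [179.9, 0.1, 132.5]
force: [-2.5, -0.4, -4.4]
gripper_width: 28.0
gripper_force: 5.0
```

Emit:
{"method": "step_arm", "body": {
  "plan": [0,0,0,0,0,0,0,0,0,0,0,0,0,0,0,0,0,0,0,0,0,0,0,0],
  "hand": 6
}}

```text
time_s: 16.48
ee_pos: [516.8, -150.2, 164.5]
ee_rot: [179.9, 0.1, 132.5]
force: [-1.3, 0.7, 0.8]
gripper_width: 51.6
gripper_force: 0.0
```

Emit:
{"method": "step_arm", "body": {
  "plan": [0,0,-1,0,0,0,0,0,-2,0,0,0,0,0,-3,0,0,0,0,0,-4,0,0,0,0,0,-3,0,0,0]
}}

```text
time_s: 16.9
ee_pos: [516.4, -150.2, 297.2]
ee_rot: [179.9, 0.2, 132.5]
force: [0.8, -1.2, 0.8]
gripper_width: 59.9
gripper_force: 0.0
```

Emit:
{"method": "step_arm", "body": {
  "plan": [4,0,0,0,0,0,4,0,0,0,0,0,4,0,0,0,0,0,0,0,0,0,0,0,0,0,0,0,0,0]
}}

```text
time_s: 17.32
ee_pos: [434.2, -60.7, 295.0]
ee_rot: [179.9, 0.1, 132.6]
force: [0.9, -0.7, 0.2]
gripper_width: 59.9
gripper_force: 0.0
```

```bash
python3 - <<'E'
from h import *
s=viewer.grab_frame('side')
for k in('post_grip','socket_mouth'): print(k,[(np.array(q['location']).round(1),round(q['score'],2)) for q in viewer.pinpoint(k,s)])
for z in(160,165,170): print(z,proj(s,[515.7,-150,z]))
cv2.imwrite('pics/v9.png',cv2.resize(s['img'][90:240,310:510,::-1],(800,600),interpolation=2))
print(sensors.state()['force'])
E
```

```text
post_grip [(array([260.5, 230.5]), 0.94), (array([393.9, 165.5]), 0.69), (array([305.9, 228.2]), 0.57), (array([388.2, 200.1]), 0.55), (array([392.6, 177.6]), 0.47)]
socket_mouth [(array([392.1, 180.8]), 0.8), (array([391., 202.]), 0.16)]
160 [np.float64(394.84498562509145), np.float64(163.23074917678045)]
165 [np.float64(395.0572341665828), np.float64(161.99780137803646)]
170 [np.float64(395.27065779132977), np.float64(160.7580275426885)]
[-0.74607413 -0.57093225  0.05200604]
```

View pics/v9.png

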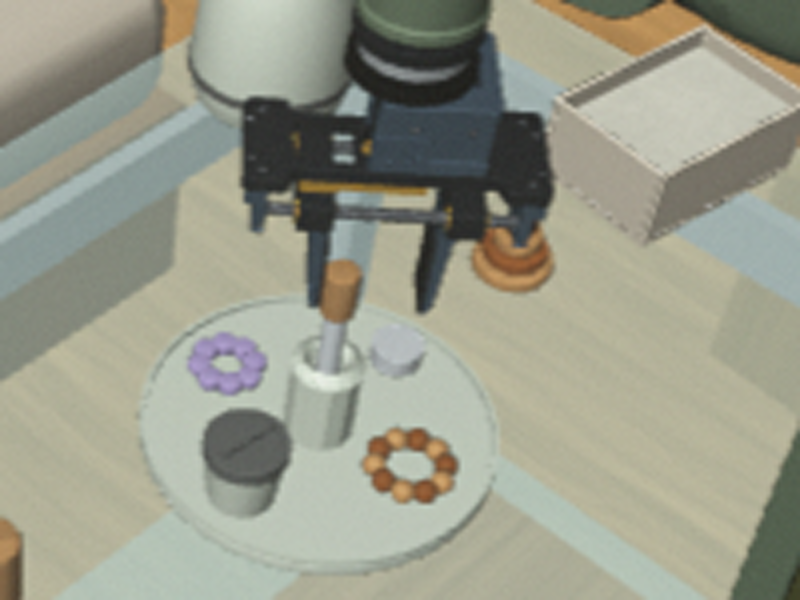

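The post stands in the hub at the drawn-up height, with its grip at about (395, 162.5). The things on the turntable are where they were and the gripper is clear, so I'm handing in.

```bash
python3 -c "
from h import *
print(env.job_done())"
```

```text
the job is handed in; nothing more can be done
None
```

The post stands locked in the hub, drawn up to the lock's stop and released, and the job is handed in; one doubt is that the pull at the stop briefly read about 25 N (post weight included), slightly over the roughly 22 N limit, so I can't rule out that this counts as forcing the fitting.

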